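# Turn a stone slab over in its holder

## Robot

A 7-joint arm with a two-finger parallel gripper is mounted at the origin on the work surface. World frame = base frame: x ahead of the robot, y to its left, z up, the work surface at z = 0. Lengths are in mm, angles in degrees, forces in N, time in s.
With the tool pointing down it reaches from about 425 to 875 mm from the base axis. Payload 8.4 kg.
Tool frame: the origin (TCP) lies at the very end of the fingers, on their centre line; the grasp point (between the pads) lies 19 mm behind it (r.grasp_offset is the z of the grasp point in the tool frame, in mm); z points along the fingers, y is the direction in which the jaws open and shut (so a half turn about z gives the same grasp; the last joint's range is limited). The gripper opens to 87 mm and grips with 3 to 60 N. Pads are 19 mm wide; open, the fingers measure 117 mm over their backs; the gripper's body (75 mm by 190 mm) begins 51 mm behind the grasp point.
Start: joints at [59.977, 19.091, 2.286, 83.961, -0.768, 76.965, -3.352], TCP at [267.865, -592.209, 222.546] pointing down, gripper open.
Joint ranges: [-147.57, 147.57], [-21.85, 119.76], [-74.77, 79.35], [14.55, 137.4], [-85.83, 265.84], [4.83, 119.75], [-152.11, 152.11]. Speed limits (degrees/s): [127.2, 127.2, 159.86, 159.86, 180, 180, 180].

## Interface

Orientations are given as a 3x3 rotation matrix whose columns are the frame's x, y, z axes.
In Python, from plant import r, hand, solve_ik, get_image gives the robot as it stands. Calls block until the motion is done:
- r.goto(position, orientation): joint-space move of the TCP to a pose.
- r.move_straight(position, feed=150, rotation=None, threshold=None): straight line of the TCP; rotation=None keeps the orientation; feed is the mean speed in mm/s. With threshold (N) it stops when the force on the tool has changed by that much, and returns True; else False.
- r.goto_joints(angles): joint-space move.
- hand.set_gripper(opening): finger opening in mm; the grip force is fixed at half the most; returns when the fingers have stopped.
- r.pause(seconds).
- solve_ik(position, orientation): joint angles nearest the present ones, or None.
- r.get_state(): the state.
- get_image(name): name is "side" or "top" or "wrist"; returns a dict with "image" (400x640x3 uint8, red, green, blue), "camera_matrix" (3x3 intrinsics, pixels), "cam_to_world" (4x4, takes a point from camera to world coordinates). Camera axes: x right, y down, z forward; pixel columns grow to the right and rows downward; lengths in mm; the calibration is good to about 2 mm. A picture is of the moment at which its call begins. There is no depth.
A pose or a line that the arm cannot do raises r.MotionError and nothing moves.
- r.hand_in(): hands the job in, once; it reports no verdict.
The state is a dict: "time": time; "joints": joint angles; "joint_velocities": joint speeds; "effort": joint torques, N m; "ee_pos": TCP position; "tool_rot": TCP orientation; "contact_force": force on the tool from outside, world axes, zero at the start; "wrist_torque": the same for the moment, N m; "width": finger opening in mm.
Only numpy, scipy, OpenCV 4.12 (cv2) and the standard library are available. Lean on these libraries where they do the work, as an engineer would, in place of code of your own. Each camera call takes 0.05 s, during which the arm holds its last target.

## Task

The stone slab's ridged sawn face is done: turn the slab over in its holder. Swing the keeper arm clear of the slab, stand the slab on end in the slot of the wooden rack and let go of it there, then take it again from its other side and lay it flat on the holder's bed with its smooth face up, centred and running the same way along the bed as before, and let go. Finally swing the keeper arm fully back over the slab; leave the mug, the grinding wheel and the brush where they are.

Things in the scene. Friction and masses are not known exactly. Their poses are not given: they have to be found in the camera images.
- slab: flat brown-grey stone slab, 100 x 60 x 12 mm, about 0.2 kg. Origin at its very centre; x along the 100 mm length, y across the 60 mm width, z out of the sawn face, which shows 8 darker ridges (under 1 mm proud) running across it. The -z face is smooth and plain. It starts on the holder's bed, sawn face up
- holder: fixed slab holder: grey base plate (x +-65 mm, y -45 to +125 mm, 10 mm thick) with a black rubber bed block, 86 mm in x, 40 mm in y, top 45 mm above the bench. The slab lies centred on it, length along x, overhanging 10 mm at each long side. A steel post, 24 mm across, at y = +95 mm carries the keeper arm. Origin on the bench under the bed's centre, z up
- bed (a point): centre of the top of the holder's rubber bed, 45 mm above the bench; axes as the holder's
- keeper (a joint): keeper arm: level steel bar 18 mm wide, 8 mm thick, underside 61 mm above the bench (4 mm above the slab), 86 mm long from its pivot on the post; stays where it is left. 0 = closed, pointing across the slab in the holder's -y direction; grows counter-clockwise seen from above, past the holder's +x direction (1.57) to its stop at 2.6 rad, pointing away from the slab
- keeper_pivot (a point): point on the keeper arm's pivot axis, 91 mm above the bench (as high as keeper_knob); fixed to the holder, at its y = +95 mm
- keeper_knob (a point): in the upright black round knob of the keeper arm, 55 mm from the pivot axis: 22 mm across, 40 mm tall, from 69 to 109 mm above the bench; this point is on its axis, 91 mm above the bench. Push or pinch it from above to swing the arm
- rack: fixed wooden standing rack, 90 mm in x, 44 mm in y, 56 mm tall, with one slot across its middle running along y from side to side, 18 mm wide in x, flaring to 32 mm over the top 12 mm, 36 mm deep in all. The slab stands in it on a 60 mm end, overhanging the rack by 8 mm on each side, its faces towards the rack's +x and -x. Origin on the bench under its centre, z up
- slot (a point): middle of the slot's floor, 20 mm above the bench; axes as the rack's. The centre of a slab standing upright there is 50 mm above this point
- mug: bystander: white mug, 76 mm across, 85 mm tall, origin under its centre
- wheel: bystander: grey grinding wheel lying flat, 96 mm across, 25 mm thick, origin under its centre
- brush: bystander: bench brush lying on the bench, 190 mm long, along its x
Mind the look-alikes: they are no part of the job. There is more than one size of the holder; the one meant has the size given above.

How it is judged:
By the outcome, as a careful person would: the job done as asked, in the order asked, and still so for the second after the job is handed in, with the robot touching nothing.
It also fails if it takes over 72 s, if anything falls off the work surface, if the arm or the gripper's body presses on something with over 40 N, if the wrist force passes 120 N, or if a joint passes its speed limit or range.

## Working session

There is one attempt and no reset: what is moved stays moved. The work goes in short steps, each a Python script; the robot and the scene stay as the last script left them, time stands still between calls to the robot, and variables do not carry over. Pictures are saved under pics/ and viewed, and the job is handed in when it is done.

```bash
ls; mkdir -p pics; python3 - <<'E'
from plant import r,hand,solve_ik,get_image
import cv2,numpy as np
for n in("top","side","wrist"):
    d=get_image(n); cv2.imwrite(f"pics/{n}0.png",d["image"][:,:,::-1]); print(n,d["camera_matrix"].tolist(),np.round(d["cam_to_world"],3).tolist())
s=r.get_state(); print(s["time"],s["ee_pos"],s["tool_rot"],s["width"],r.grasp_offset)
E
```

```text
pics
top [[517.4632668571869, 0.0, 316.43492394095455], [0.0, 517.4632668571869, 203.32687288359213], [0.0, 0.0, 1.0]] [[0.028, -0.993, 0.11, 288.721], [-0.999, -0.027, 0.017, 41.729], [-0.014, -0.111, -0.994, 1696.473], [0.0, 0.0, 0.0, 1.0]]
side [[446.5236034775822, 0.0, 317.82365673593245], [0.0, 446.5236034775822, 207.7591484457823], [0.0, 0.0, 1.0]] [[-0.853, -0.332, 0.403, -38.971], [-0.522, 0.519, -0.677, 945.892], [0.016, -0.788, -0.616, 885.054], [0.0, 0.0, 0.0, 1.0]]
wrist [[328.9478705148418, 0.0, 320.3347271592439], [0.0, 328.9478705148418, 198.3920652826495], [0.0, 0.0, 1.0]] [[0.412, -0.867, -0.279, 345.261], [-0.911, -0.393, -0.123, -556.929], [-0.003, 0.304, -0.953, 384.315], [0.0, 0.0, 0.0, 1.0]]
0.15 [ 267.70739425 -591.92563851  221.88992561] [[ 9.11155431e-01  4.12062436e-01 -5.75005356e-04]
 [ 4.12062829e-01 -9.11154797e-01  1.07718944e-03]
 [-8.00495832e-05 -1.21842535e-03 -9.99999255e-01]] 87.28512575881528 -18.700000000000003
```

View pics/top0.png

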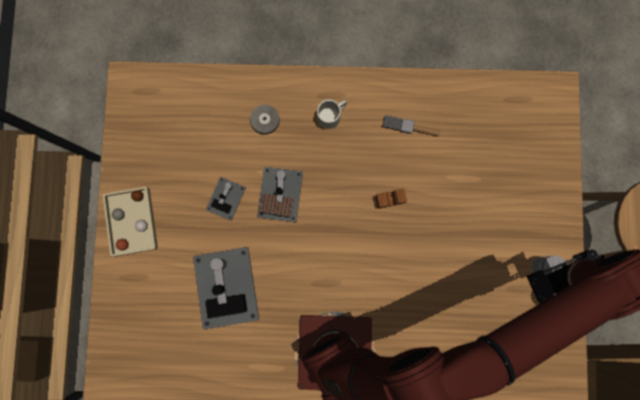

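View pics/side0.png

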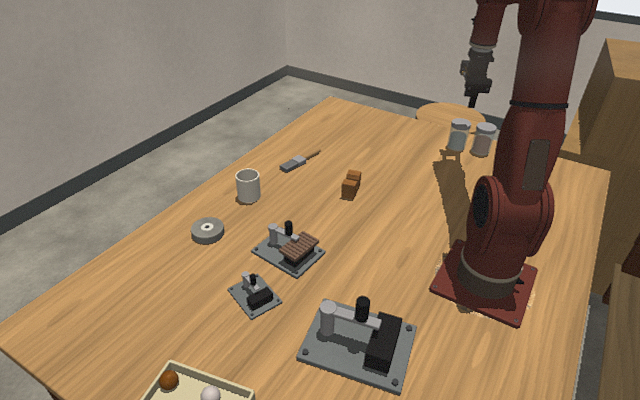

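View pics/wrist0.png

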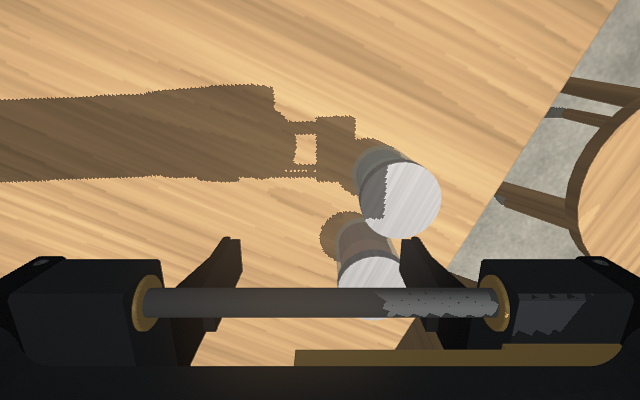

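Three holders: small at top pixel (226,198), medium at (280,194) and large at (226,288). The medium one carries the slab and is the candidate; I'll check its size in a crop and by projection.

```bash
cat > h.py <<'E'
from plant import r,hand,solve_ik,get_image
import cv2,numpy as np
def ray(d,uv,z):
    K=np.array(d["camera_matrix"]);T=np.array(d["cam_to_world"])
    v=T[:3,:3]@np.linalg.solve(K,[uv[0],uv[1],1.]);o=T[:3,3]
    return o+v*(z-o[2])/v[2]
def proj(d,P):
    K=np.array(d["camera_matrix"]);T=np.array(d["cam_to_world"])
    q=(np.atleast_2d(P)-T[:3,3])@T[:3,:3]; q=q@K.T
    return q[:,:2]/q[:,2:]
def save(d,n,crop=None,s=1):
    im=d["image"][:,:,::-1]
    if crop: x0,y0,x1,y1=crop; im=im[y0:y1,x0:x1]
    cv2.imwrite(f"pics/{n}.png",cv2.resize(im,None,fx=s,fy=s,interpolation=cv2.INTER_CUBIC))
E
python3 - <<'E'
from h import *
d=get_image("top")
save(d,"top_crop",(190,90,350,210),5)
save(d,"top_rack",(350,90,450,220),4)
for n,uv,z in(("plate",(265,167),10),("plate",(302,171),10),("plate",(296,221),10),("plate",(258,217),10),("rack",(374,194),56),("rack",(405,189),56),("mug",(328,114),40),("wheel",(265,119),25),("brush",(400,125),10)):
    print(n,ray(d,uv,z).round(0))
E
```

```text
plate [592. 245.  10.]
plate [582. 122.  10.]
plate [416. 136.  10.]
plate [426. 261.  10.]
rack [ 506. -112.   56.]
rack [ 524. -211.   56.]
mug [769.  41.  40.]
wheel [751. 249.  25.]
brush [ 746. -199.   10.]
```

View pics/top_crop.png

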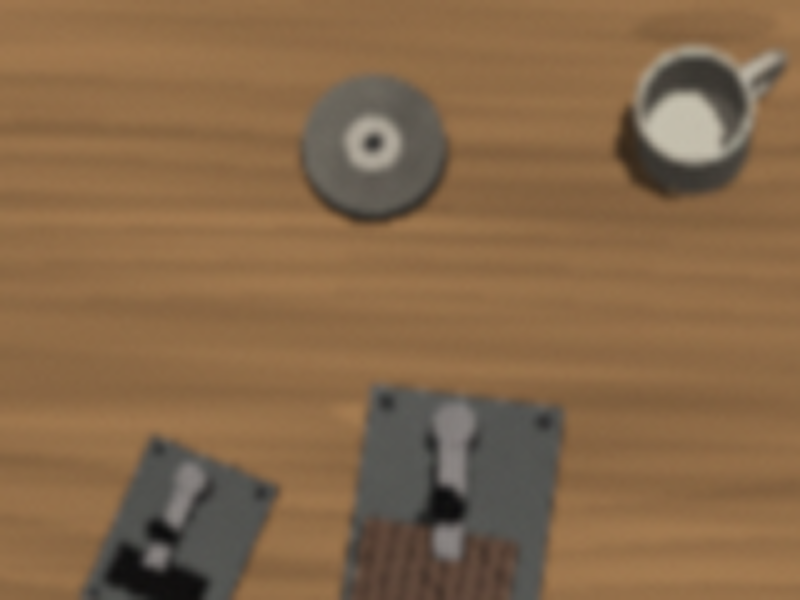

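View pics/top_rack.png

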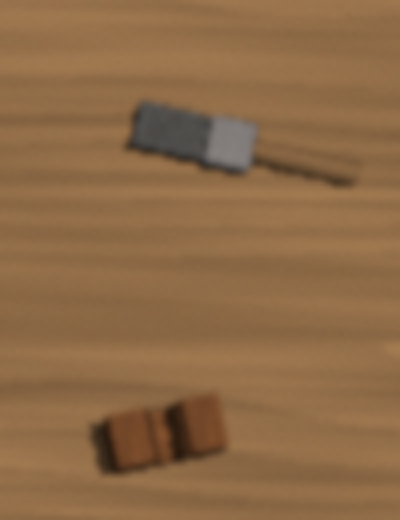

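The medium plate measures about 124 x 167 mm, against 130 x 170 given, and it carries the slab, so it is the one. Next I check the reach and plan the postures.

```bash
cat >> h.py <<'E'
def unit(v): v=np.array(v,float); return v/np.linalg.norm(v)
def rot(b,jaw):
    z=-unit(b); y=np.array(jaw,float); y=unit(y-z*(y@z)); x=np.cross(y,z); return np.c_[x,y,z]
E
python3 - <<'E'
from h import *
G=18.7
hy=unit([.997,-.08,0]);hx=unit([-.08,-.997,0]);up=np.array([0,0,1.]);rx=unit([.18,-.98,0]);ry=np.array([.98,.18,0])
B=np.array([464,194,51.]);S=np.array([515,-162,70.])
def t(n,p,b,j):
    for s in(1,-1):
        q=solve_ik(p-G*unit(b)*1.0,rot(b,s*np.array(j)))
        print(n,s,None if q is None else np.round(q,0))
for a in(30,45,60):
    c,s_=np.cos(np.radians(a)),np.sin(np.radians(a))
    for sg in(1,-1):
        print("tilt from vertical",a,"towards","hx" if sg>0 else "-hx")
        t("bed",B,c*up+sg*s_*hx,hy); t("rack",S,c*up+sg*s_*rx,ry)
t("bed0",B,up,hy); t("view",np.array([500,190,270.]),up,hy)
t("viewrack",np.array([515,-162,250.]),up,ry)
for a in np.arange(0,2.7,.5):
    k=B+95*hy+55*(np.sin(a)*hx-np.cos(a)*hy); k[2]=110; t("knob%.1f"%a,k,up,hx)
E
```

```text
tilt from vertical 30 towards hx
bed 1 [ 28.  16. -39. 123. -30.  41.   8.]
bed -1 [ -68.   28.   70.  127.  -67.   65. -141.]
rack 1 [ 47.  31. -25.  96. -13.  73.  39.]
rack -1 [  26.   29.    2.   97.  -25.   75. -131.]
tilt from vertical 30 towards -hx
bed 1 [ -0.  39. -54. 101.  45.  88. -76.]
bed -1 [  5.  44. -63. 101.  50.  93. 101.]
rack 1 [ 24.  17. -34. 118.  48.  58. -29.]
rack -1 [ 48.  27. -63. 117.  60.  68. 144.]
tilt from vertical 45 towards hx
bed 1 [ 32.  22. -34. 124. -50.  45.  35.]
bed -1 [  15.   19.  -15.  125.  -57.   50. -140.]
rack 1 [ 49.  40. -23.  89. -20.  83.  45.]
rack -1 [  29.   38.    4.   91.  -33.   87. -124.]
tilt from vertical 45 towards -hx
bed 1 [-12.  46. -47.  95.  48. 101. -79.]
bed -1 [ -3.  56. -63.  94.  57. 111.  94.]
rack 1 [ 21.  24. -40. 120.  66.  71. -49.]
rack -1 [ 39.  35. -63. 119.  75.  84. 128.]
tilt from vertical 60 towards hx
bed 1 [ 37.  32. -31. 124. -60.  53.  53.]
bed -1 [  18.   28.  -11.  125.  -69.   61. -122.]
rack 1 [ 51.  50. -23.  83. -25.  93.  48.]
rack -1 [  31.   47.    7.   84.  -41.  100. -119.]
tilt from v
[... 392 characters left out ...]
.   8. -26.  97.   3.  76.  20.]
viewrack -1 [ -49.   11.   70.  101.  -11.   75. -146.]
knob0.0 1 [  17.   19.  -49.  106.   17.   62. -133.]
knob0.0 -1 [ 22.  22. -56. 106.  20.  63.  44.]
knob0.5 1 [  18.   18.  -47.  107.   15.   61. -129.]
knob0.5 -1 [ 25.  21. -56. 107.  19.  62.  47.]
knob1.0 1 [  19.   19.  -45.  106.   15.   61. -126.]
knob1.0 -1 [ 25.  21. -53. 105.  19.  63.  50.]
knob1.5 1 [  18.   21.  -42.  103.   16.   62. -125.]
knob1.5 -1 [ 24.  23. -50. 103.  20.  63.  52.]
knob2.0 1 [  16.   24.  -41.   99.   17.   64. -125.]
knob2.0 -1 [ 21.  26. -48.  99.  21.  65.  52.]
knob2.5 1 [  14.   27.  -42.   95.   19.   65. -127.]
knob2.5 -1 [ 19.  29. -48.  95.  23.  66.  50.]
```

Jaw direction +holder y works everywhere. Next, wrist views of the rack and the holder.

```bash
python3 - <<'E'
from h import *
import pickle
up=np.array([0,0,1.])
r.goto([515,-140,260.],rot(up,[.98,.18,0])); r.pause(.2)
d=get_image("wrist");save(d,"rackw");pickle.dump(d,open("rackw.pkl","wb"))
r.goto([500,215,270.],rot(up,[.997,-.08,0])); r.pause(.2)
d=get_image("wrist");save(d,"holdw");pickle.dump(d,open("holdw.pkl","wb"))
d=get_image("top");save(d,"t1");pickle.dump(d,open("t1.pkl","wb"))
print(r.get_state()["time"])
E
```

```text
3.9583
```

View pics/rackw.png

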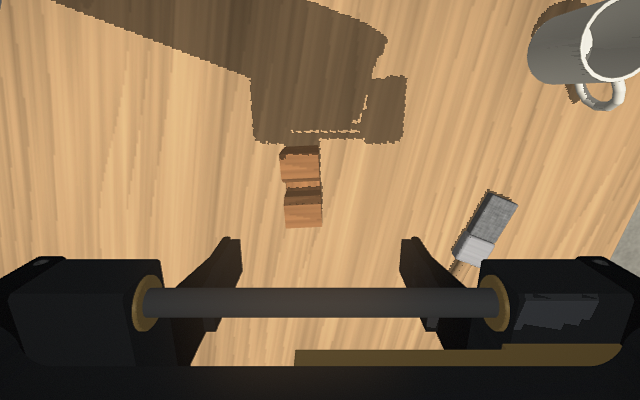

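View pics/holdw.png

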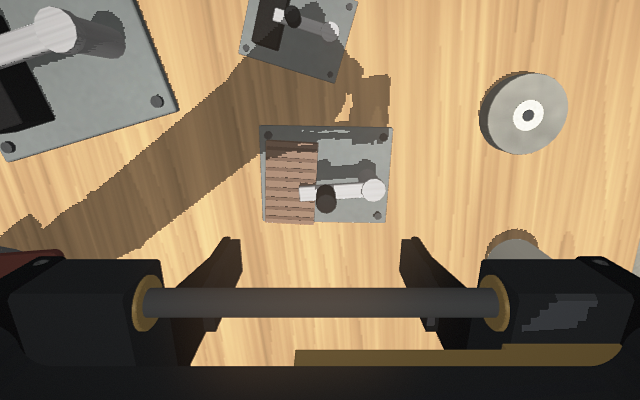

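The rack is at (303,187) and the holder at (326,174). I'll enlarge both to pick corners.

```bash
python3 - <<'E'
from h import *
import pickle
save(pickle.load(open("rackw.pkl","rb")),"rackc",(265,140,340,235),6)
save(pickle.load(open("holdw.pkl","rb")),"holdc",(255,115,400,228),5)
E
```

```text
(no output)
```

View pics/rackc.png

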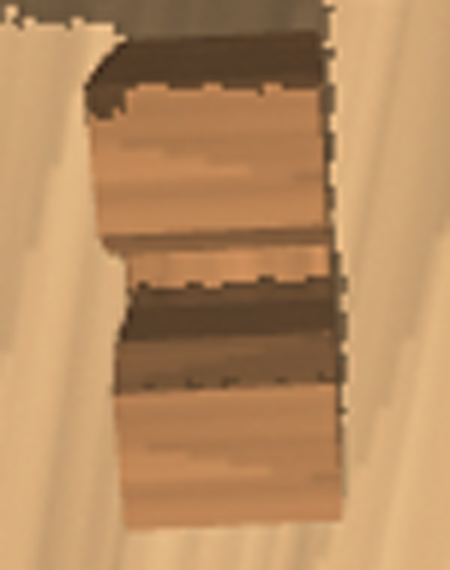

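View pics/holdc.png

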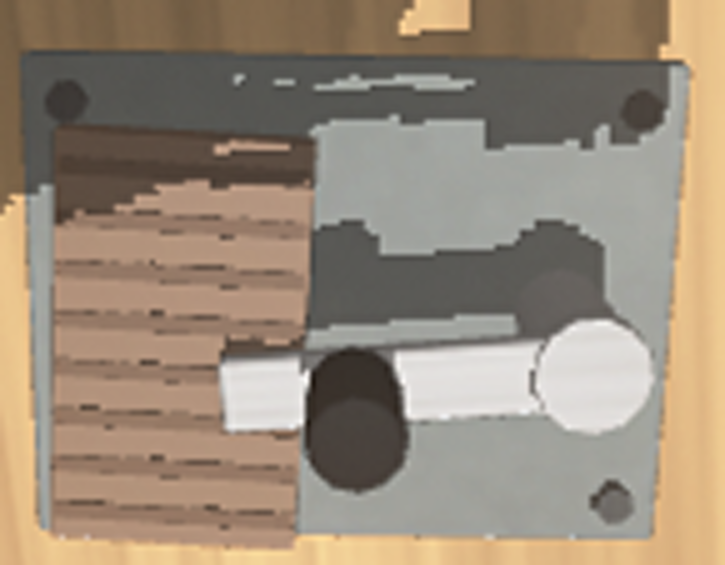

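```bash
cat > fit.py <<'E'
from h import *
import pickle
from scipy.optimize import least_squares
def px(c,s,o): return (np.array(c,float)+.5)/s-.5+np.array(o)
def fit(d,uv,loc,z,p0):
    L=np.array(loc,float)
    f=lambda p:(proj(d,np.c_[p[0]+L[:,0]*np.cos(p[2])-L[:,1]*np.sin(p[2]),p[1]+L[:,0]*np.sin(p[2])+L[:,1]*np.cos(p[2]),z*np.ones(len(L))])-uv).ravel()
    s=least_squares(f,p0); return s.x,np.abs(s.fun).max()
E
python3 - <<'E'
from fit import *
dr=pickle.load(open("rackw.pkl","rb"));dh=pickle.load(open("holdw.pkl","rb"))
print("rack",fit(dr,px([(87,88),(325,85),(342,520),(125,527)],6,(265,140)),[(-45,-22),(-45,22),(45,22),(45,-22)],56,[515,-162,-1.4]))
print("plate",fit(dh,px([(22,50),(690,65),(652,537),(40,530)],5,(255,115)),[(-65,-45),(-65,125),(65,125),(65,-45)],10,[464,194,-1.6]))
print("slab",fit(dh,px([(55,125),(315,140),(295,548),(52,535)],5,(255,115)),[(-50,-30),(-50,30),(50,30),(50,-30)],57.5,[464,194,-1.6]))
for z in (69,73,80,91): print("post",z,ray(dh,px((594,376),5,(255,115)),z).round(1))
print("knob",ray(dh,px((355,445),5,(255,115)),109).round(1))
print("armtip",ray(dh,px((222,390),5,(255,115)),69).round(1))
for d,uv in((dr,px([(87,88),(325,85),(342,520),(125,527)],6,(265,140))),(dh,px([(55,125),(315,140),(295,548),(52,535)],5,(255,115)))):
    P=[ray(d,u,56.5) for u in uv]; print([np.linalg.norm(P[i]-P[(i+1)%4]).round(1) for i in range(4)])
E
```

```text
rack (array([ 498.100282  , -168.31902607,   -1.3521328 ]), np.float64(1.1974232143378174))
plate (array([465.55529693, 198.56145545,  -1.67001688]), np.float64(0.8246953213678978))
slab (array([464.50296429, 200.34531675,  -1.70798872]), np.float64(0.49657437093600265))
post 69 [560.1 188.2  69. ]
post 73 [559.6 189.5  73. ]
post 80 [558.5 191.6  80. ]
post 91 [557.  194.9  91. ]
knob [504.5 189.5 109. ]
armtip [474.5 191.9  69. ]
[np.float64(44.4), np.float64(87.6), np.float64(43.5), np.float64(88.6)]
[np.float64(59.1), np.float64(100.1), np.float64(59.7), np.float64(100.1)]
```

```bash
cat >> fit.py <<'E'
def rect(p,x0,x1,y0,y1,z):
    L=np.array([(x0,y0),(x1,y0),(x1,y1),(x0,y1)],float);c,s=np.cos(p[2]),np.sin(p[2])
    return np.c_[p[0]+L[:,0]*c-L[:,1]*s,p[1]+L[:,0]*s+L[:,1]*c,np.full(4,z)]
def overlay(d,rects,n,crop,s):
    x0,y0,x1,y1=crop
    im=cv2.resize(d["image"][y0:y1,x0:x1,::-1],None,fx=s,fy=s,interpolation=cv2.INTER_CUBIC)
    for q in rects:
        u=(proj(d,q)-[x0,y0]+.5)*s-.5
        cv2.polylines(im,[np.round(u).astype(int)],True,(0,255,0),1)
    cv2.imwrite(f"pics/{n}.png",im)
E
python3 - <<'E'
from fit import *
R=[498.1,-168.3,-1.352];H=[465.5,198.6,-1.67];S=[464.5,200.3,-1.708]
rs=[rect(R,-45,45,-22,22,56),rect(R,-45,45,-22,22,0),rect(H,-65,65,-45,125,10),rect(S,-50,50,-30,30,57)]
d=pickle.load(open("t1.pkl","rb"));overlay(d,rs,"ovt",(240,150,440,250),4)
d=get_image("side");pickle.dump(d,open("s1.pkl","wb"));overlay(d,rs,"ovs",(230,150,390,290),5)
E
```

```text
(no output)
```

View pics/ovt.png

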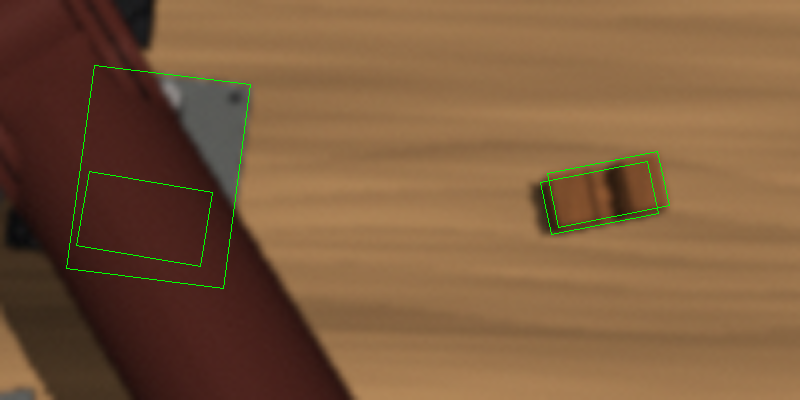

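View pics/ovs.png

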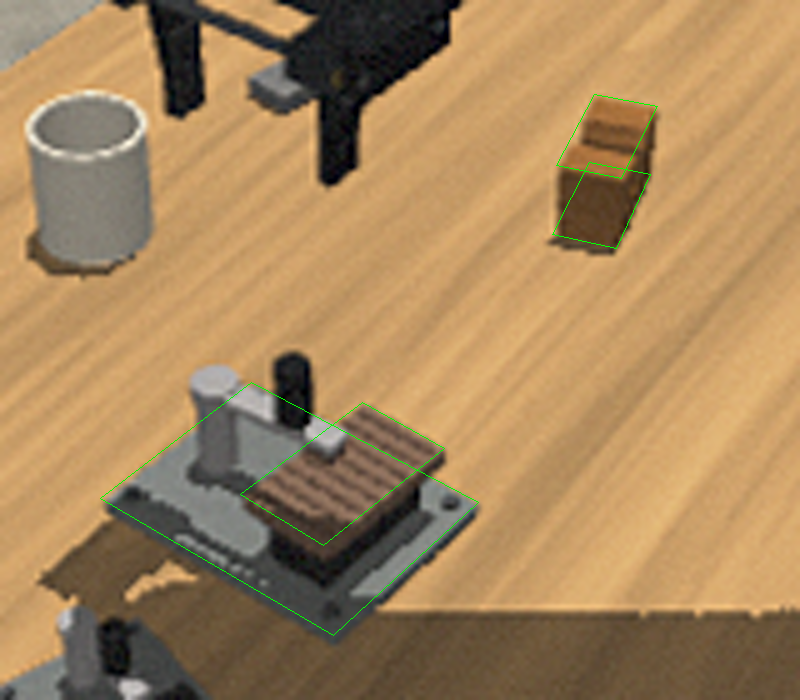

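```bash
python3 - <<'E'
from fit import *
R=[498.1,-168.3,-1.352];H=[465.5,198.6,-1.67];S=[464.5,200.3,-1.708]
d=pickle.load(open("s1.pkl","rb"));overlay(d,[rect(S,-50,50,-30,30,57),rect(H,-43,43,-20,20,45)],"ovs2",(272,222,328,272),12)
dd=pickle.load(open("holdw.pkl","rb"));overlay(dd,[rect(S,-50,50,-30,30,57),rect(H,-50,50,-30,30,57),rect(H,-65,65,-45,125,10)],"ovh2",(255,115,400,228),5)
E
```

```text
(no output)
```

View pics/ovs2.png

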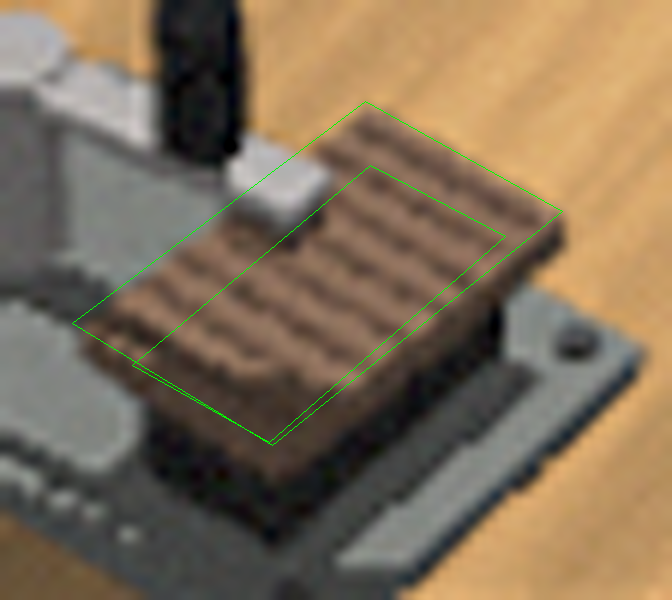

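View pics/ovh2.png

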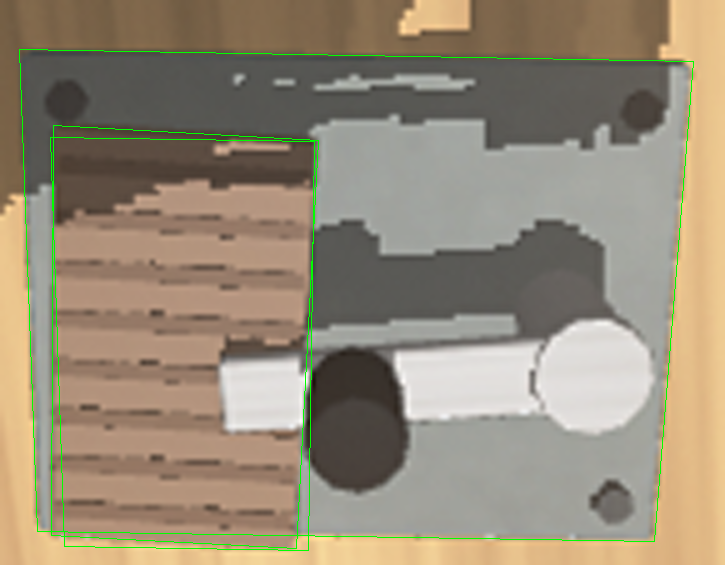

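```bash
python3 - <<'E'
from fit import *
d=pickle.load(open("rackw.pkl","rb"))
uv=px([(90,90),(325,85),(328,230),(104,240),(342,383),(117,395),(342,520),(126,527)],6,(265,140))
loc=[(-45,-22),(-45,22),(-16,22),(-16,-22),(16,22),(16,-22),(45,22),(45,-22)]
print(fit(d,uv,loc,56,[498,-168,-1.35]))
print(fit(d,uv[2:6],loc[2:6],56,[498,-168,-1.35]))
R=fit(d,uv,loc,56,[498,-168,-1.35])[0]
overlay(d,[rect(R,-45,-16,-22,22,56),rect(R,16,45,-22,22,56),rect(R,-9,9,-22,22,44),rect(R,-45,45,-22,22,0)],"ovr",(265,140,340,235),6)
E
```

```text
(array([ 498.45403146, -168.2904505 ,   -1.34847784]), np.float64(1.2316109839666751))
(array([ 498.58711824, -168.18904659,   -1.33419323]), np.float64(0.5757354343207339))
```

View pics/ovr.png

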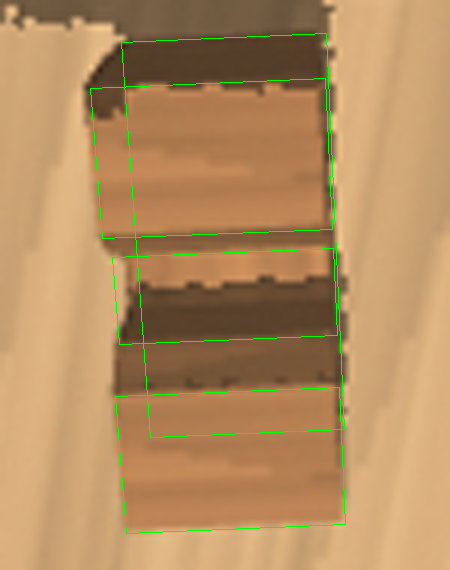

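```bash
cat > cfg.py <<'E'
from fit import *
R=[498.5,-168.3,-1.345];H=[465.5,198.6,-1.67]
up=np.array([0,0,1.]);G=18.7
hx=np.array([np.cos(H[2]),np.sin(H[2]),0]);hy=np.array([-hx[1],hx[0],0])
rx=np.array([np.cos(R[2]),np.sin(R[2]),0]);ry=np.array([-rx[1],rx[0],0])
O=np.array([H[0],H[1],0]);PV=O+95*hy
RO=np.array([R[0],R[1],0])
def kn(a,z): # TCP for grasp at height z
    return PV+55*(np.sin(a)*hx-np.cos(a)*hy)+up*(z-G)
def kr(a): return rot(up,np.cos(a)*hx+np.sin(a)*hy)
def st(): 
    s=r.get_state(); print("t%.1f"%s["time"],s["ee_pos"].round(1),"w%.1f"%s["width"],"F",np.round(s["contact_force"],1),"q",np.round(s["joints"],0))
E
python3 - <<'E'
from cfg import *
a0=.08
r.goto(kn(a0,150),kr(a0)); hand.set_gripper(50); st()
r.move_straight(kn(a0,97),feed=100); st()
hand.set_gripper(0); st()
for a in np.linspace(a0,2.52,9)[1:]:
    try: r.move_straight(kn(a,97),feed=90,rotation=kr(a))
    except r.MotionError as e: print(a,e); break
    st()
E
```

```text
t6.2 [505.  190.3 131.3] w50.0 F [-0.4 -0.4 -0.7] q [   6.   14.  -36.  104.    9.   65. -124.]
t6.9 [505.2 190.5  78.6] w49.8 F [ 0.4 -0.   0.6] q [   5.   17.  -35.  107.   11.   59. -126.]
t7.5 [505.1 190.1  78.5] w21.3 F [-0.  -0.7  3.1] q [   5.   17.  -35.  107.   11.   59. -126.]
t8.0 [506.9 173.7  78.4] w20.7 F [-4.2 -1.6  5.6] q [   9.   17.  -38.  108.   12.   59. -107.]
t8.5 [513.7 158.4  78.4] w21.3 F [-4.8 -2.1  6.9] q [ 13.  18. -40. 107.  13.  59. -89.]
t8.9 [524.9 145.9  78.4] w21.2 F [-6.  -3.5  8.6] q [ 16.  19. -42. 106.  15.  60. -71.]
t9.4 [539.4 137.4  78.3] w21.3 F [-7.3 -3.7 10. ] q [ 19.  21. -45. 105.  17.  61. -54.]
t9.8 [555.8 133.8  78.4] w21.2 F [-7.4 -3.5 10. ] q [ 21.  24. -47. 102.  20.  62. -37.]
t10.3 [572.8 135.4  78.4] w21.1 F [-5.3 -4.3  8.7] q [ 22.  27. -50. 100.  23.  64. -21.]
t10.8 [588.  141.9  78.4] w21.3 F [-5.2 -4.3  9. ] q [ 23.  30. -53.  98.  26.  66.  -6.]
t11.2 [600.9 153.   78.4] w21.1 F [-5.9 -2.9  8.1] q [ 23.  33. -56.  95.  29.  67.   9.]
```

```bash
python3 - <<'E'
from cfg import *
hand.set_gripper(50); r.move_straight(kn(2.52,150),feed=150)
hand.set_gripper(87)
r.goto(O+15*-hx+up*200,rot(up,hy)); r.pause(.2)
d=get_image("wrist");save(d,"hold2");pickle.dump(d,open("hold2.pkl","wb"))
overlay(d,[rect(H,-65,65,-45,125,10),rect(H,-50,50,-30,30,57)],"hold2o",(230,80,420,240),4); st()
E
```

```text
t14.5 [467.3 213.2 199.5] w86.7 F [ 0.1  0.3 -0.7] q [ 22.  10. -56. 102.   9.  72. -42.]
```

View pics/hold2o.png

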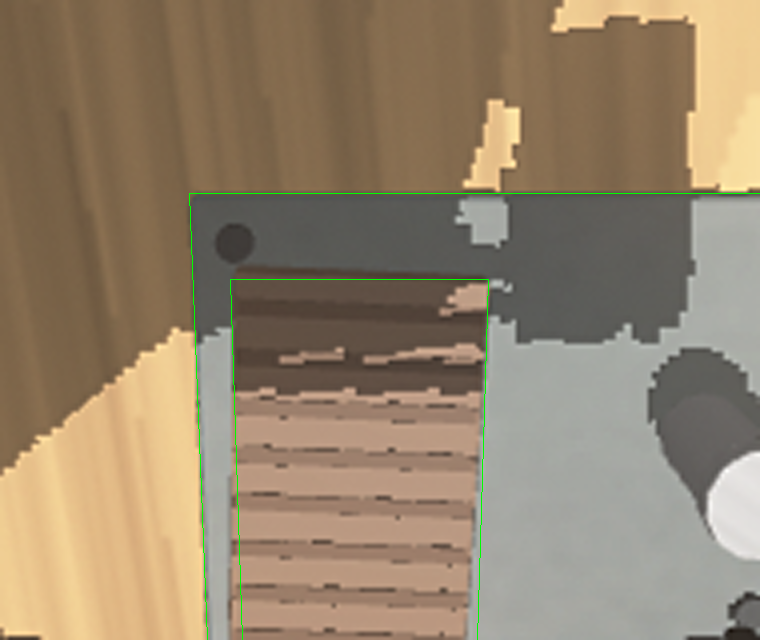

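Now the pick: the slab is yawed about 1.5° from the bed and shifted about 1 mm. The tilt is 30° towards +y.

```bash
cat >> cfg.py <<'E'
c30,s30=np.cos(np.pi/6),.5
def tcp(g,b): return np.array(g)-G*unit(b)
E
python3 - <<'E'
from cfg import *
ys=-1.697; sx=np.array([np.cos(ys),np.sin(ys),0]);sy=np.array([-sx[1],sx[0],0])
C=O-1.2*hy+51*up; b=c30*up-s30*sx; g=C-10*sx; Rt=rot(b,sy)
r.goto(tcp(g,b)+80*b,Rt); st()
r.move_straight(tcp(g,b),feed=110); st()
hand.set_gripper(0); r.pause(.2); st()
r.move_straight(tcp(g,b)+up*25,feed=80); st()
d=get_image("side");save(d,"s_lift",(230,150,390,290),5)
E
```

```text
t15.2 [469.4 239.2 104. ] w87.1 F [ 0.5 -1.6  0.4] q [ -6.  38. -54.  92.  40.  96. -75.]
t16.1 [464.6 199.9  35.3] w87.0 F [-0.7  1.5 -0.3] q [ -3.  40. -52.  99.  43.  89. -77.]
t16.9 [464.4 199.5  34.9] w60.1 F [-0.1  0.6  1.7] q [ -3.  40. -52.  99.  43.  89. -77.]
t17.4 [464.7 199.5  60.3] w59.8 F [ 0.6  0.6 -1.6] q [ -2.  38. -53.  98.  42.  91. -76.]
```

View pics/s_lift.png

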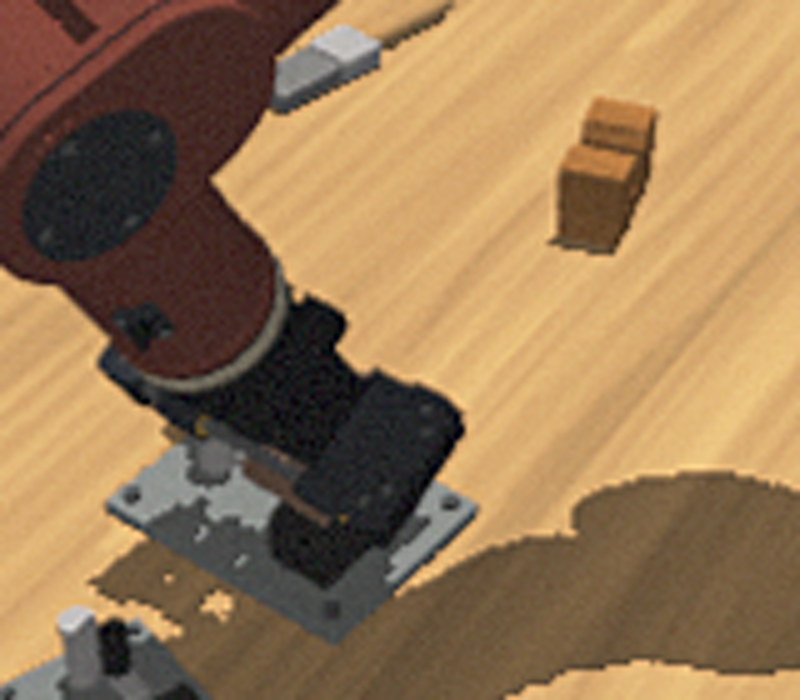

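The slab is held, at width 60. Now over the rack.

```bash
python3 - <<'E'
from cfg import *
p=r.get_state()["ee_pos"]
r.move_straight(p+up*130,feed=200); st()
r.goto([500,20,240],rot(up,[1,0.05,0])); st()
b=c30*rx+s30*up; g=RO+(70+10)*up
r.goto(tcp(g,b)+50*up,rot(b,ry)); r.pause(.3); st()
d=get_image("side");save(d,"s_r1",(290,100,450,220),5)
d=get_image("top");save(d,"t_r1",(350,140,450,240),6)
d=get_image("wrist");save(d,"w_r1")
E
```

```text
t18.2 [464.2 198.8 188.8] w60.0 F [-1.  -0.3 -1.8] q [  1.  30. -57.  92.  37. 101. -69.]
t19.5 [499.6  20.8 239.6] w59.8 F [ 0.3 -0.6 -1.3] q [ 59.   9. -71. 100.   8.  77. -11.]
t20.9 [ 495.2 -151.9  121.7] w59.6 F [ 0.5  0.2 -0.6] q [ 71.  57. -57.  81.  -5.  95.  29.]
```

View pics/s_r1.png

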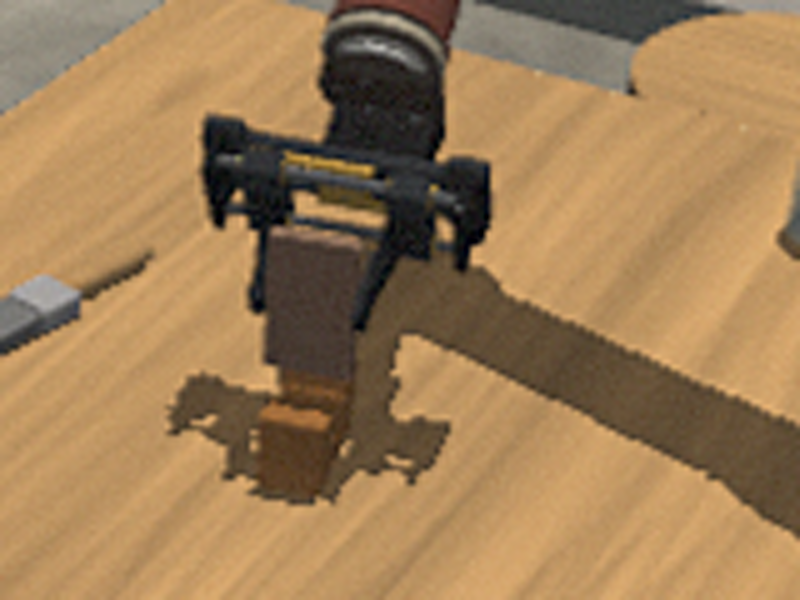

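View pics/w_r1.png

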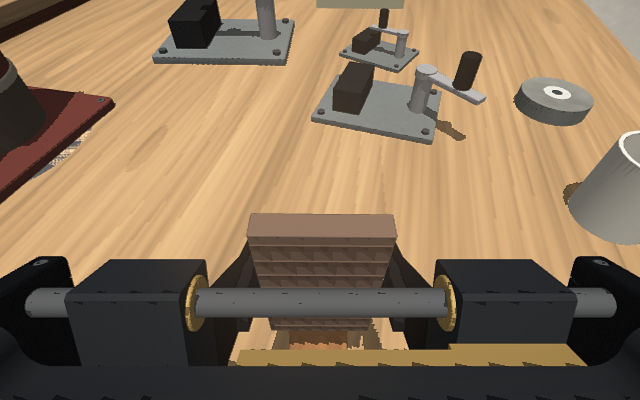

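View pics/t_r1.png

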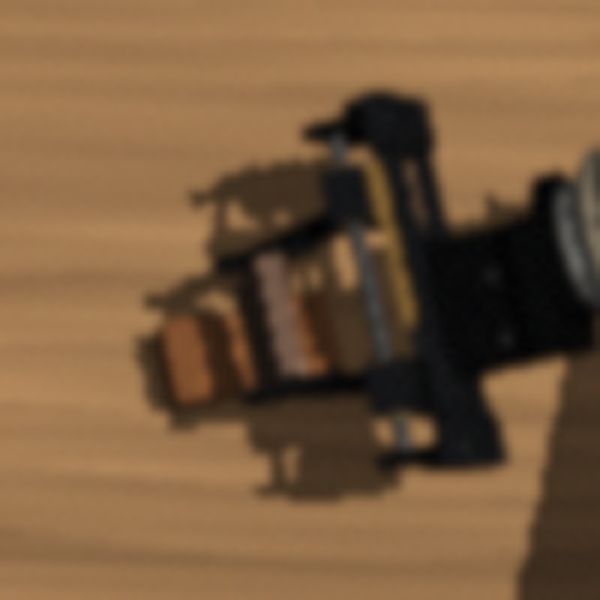

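```bash
python3 - <<'E'
from cfg import *
# expected slab box at hover
def box(c,ex,ey,ez,dim):
    P=[]
    for sz in(-1,1):
        P.append(np.array([c+ex*dim[0]/2*i+ey*dim[1]/2*j+ez*dim[2]/2*sz for i,j in((-1,-1),(1,-1),(1,1),(-1,1))]))
    return P
s=r.get_state();T=s["tool_rot"]
b=c30*rx+s30*up; g=RO+130*up
c=RO+120*up+(s["ee_pos"]-tcp(g,b))
bx=box(c,-up,ry,rx,(100,60,12))
rr=[rect(R,-45,45,-22,22,56)]
overlay(get_image("side"),bx+rr,"o1",(320,130,380,210),9)
overlay(get_image("top"),bx+rr,"o2",(370,170,420,220),12)
overlay(get_image("wrist"),bx,"o3",(220,190,420,370),4)
im=[cv2.imread(f"pics/o{i}.png") for i in(1,2)]
h=600;cv2.imwrite("pics/o12.png",np.hstack([cv2.resize(i,(400,int(i.shape[0]*400/i.shape[1])))[:400] if 0 else cv2.resize(i,(400,400)) for i in im]))
print(r.get_state()["time"])
E
```

```text
21.2167
```

View pics/o12.png

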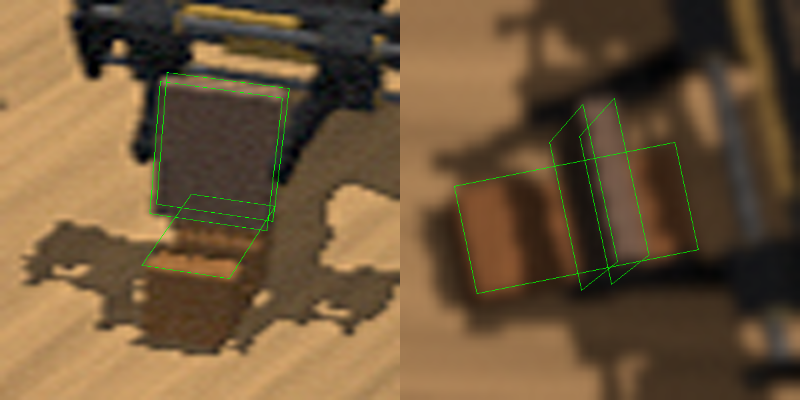

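View pics/o3.png

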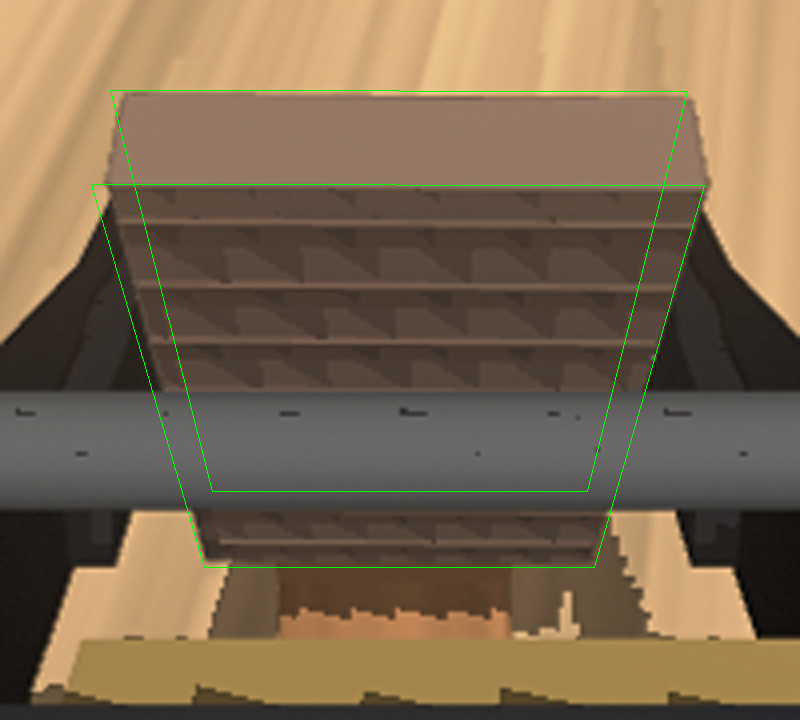

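The slab pose agrees with the model to about 1 mm. Insert.

```bash
python3 - <<'E'
from cfg import *
b=c30*rx+s30*up; g=RO+80*up; p=tcp(g,b)
print(r.move_straight(p+up*6,feed=70,threshold=12)); st()
print(r.move_straight(p+up*0.5,feed=25,threshold=8)); st()
d=get_image("side");save(d,"s_r2",(300,100,420,220),5)
d=get_image("top");save(d,"t_r2",(360,160,440,240),6)
E
```

```text
False
t22.0 [ 495.1 -152.4   76.9] w59.6 F [-0.1  0.4 -0.9] q [ 70.  60. -55.  82.  -3.  93.  31.]
False
t22.4 [ 495.1 -152.5   71.5] w59.5 F [1.8 0.2 1.2] q [ 70.  61. -55.  82.  -3.  93.  31.]
```

View pics/s_r2.png

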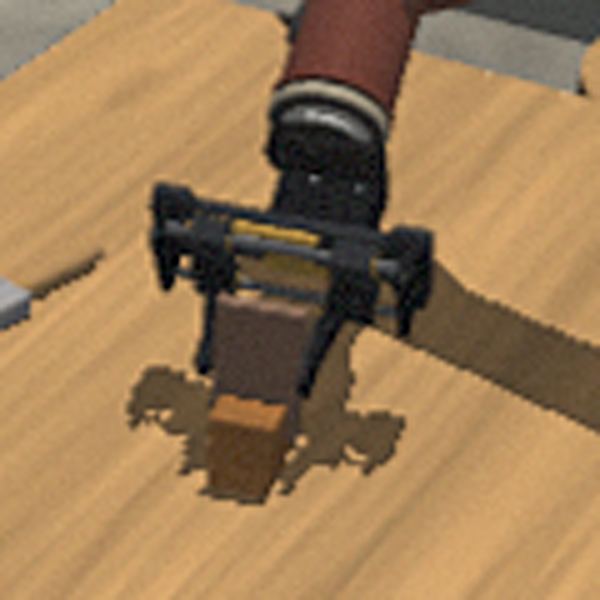

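```bash
python3 - <<'E'
from cfg import *
hand.set_gripper(87); r.pause(.2); st()
b=c30*rx+s30*up; p=r.get_state()["ee_pos"]
r.move_straight(p+110*b,feed=160); st()
d=get_image("wrist");save(d,"w_r3",(160,100,480,300),2.5)
d=get_image("side");save(d,"s_r3",(320,130,390,210),7)
E
```

```text
t23.4 [ 494.9 -152.5   71.2] w87.2 F [ 0.6  0.2 -1. ] q [ 70.  61. -55.  82.  -3.  93.  31.]
t24.3 [ 516.  -244.6  125.8] w86.7 F [ 0.7  0.  -0.5] q [ 68.  62. -54.  67.  -3. 105.  31.]
```

View pics/s_r3.png

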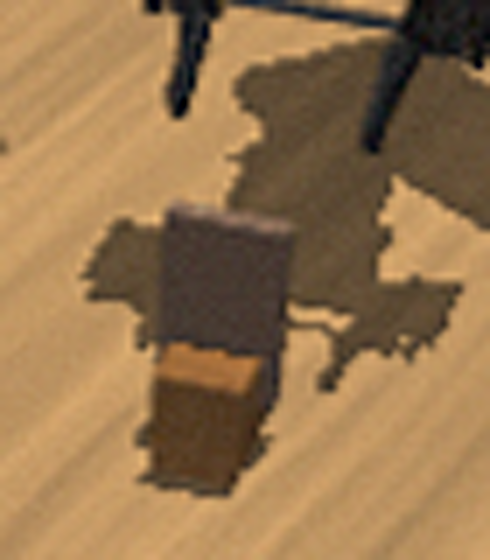

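View pics/w_r3.png

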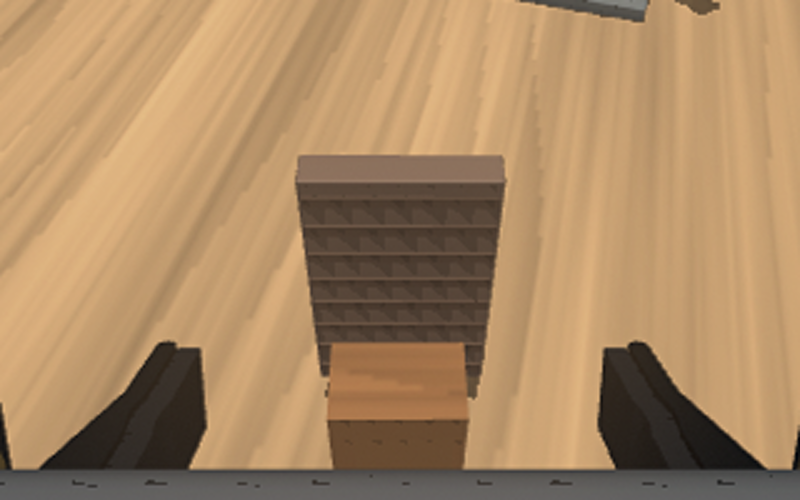

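```bash
python3 - <<'E'
from cfg import *
p=r.get_state()["ee_pos"]
r.move_straight(p+up*110,feed=250)
r.goto([500,-120,290],rot(up,ry)); st()
b=unit(up-rx); g=RO+80*up
r.goto(tcp(g,b)+90*b,rot(b,ry)); r.pause(.2); st()
print(solve_ik(tcp(g,b),rot(b,ry)))
d=get_image("wrist");pickle.dump(d,open("w4.pkl","wb"))
c=RO+70*up
bx=[np.array([c+up*i*50+ry*j*30+rx*k*6 for i,j in((-1,-1),(1,-1),(1,1),(-1,1))]) for k in(-1,1)]
overlay(d,bx+[rect(R,-45,-16,-22,22,56),rect(R,16,45,-22,22,56)],"o4",(220,140,420,280),4)
E
```

```text
t26.1 [ 499.7 -121.6  289.4] w86.9 F [-0.3 -1.3  0.8] q [ 70.   8. -66.  94.   8.  83.  16.]
t27.5 [ 487.4 -120.   130.8] w86.8 F [ 0.3  0.2 -0.2] q [ 16.  13. -42. 121.  55.  74. -42.]
[ 18.27616749  19.08617878 -36.6130651  123.70188035  64.31257854
  67.05228918 -45.827479  ]
```

View pics/o4.png

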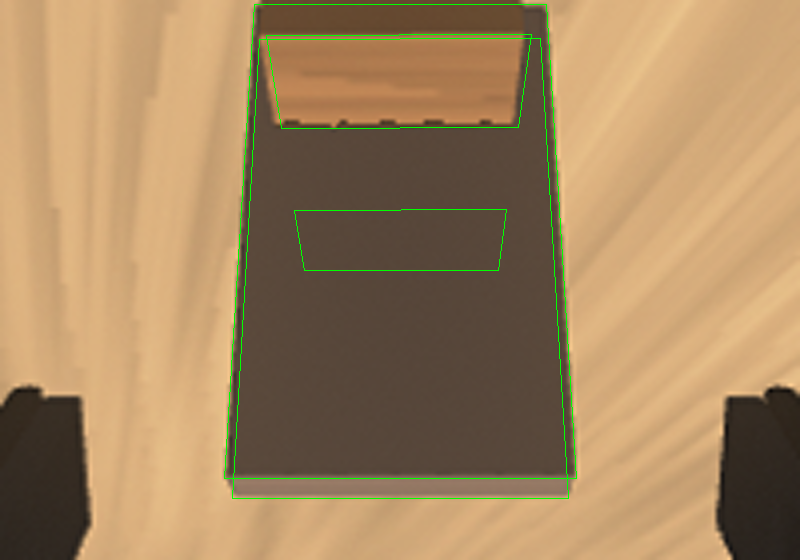

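The model matches the standing slab to about 1 px. Regrasp from the smooth side.

```bash
python3 - <<'E'
from cfg import *
b=unit(up-rx); g=RO+80*up; p=tcp(g,b)
r.move_straight(p,feed=110); st()
hand.set_gripper(0); r.pause(.2); st()
r.move_straight(p+up*70,feed=100); st()
r.move_straight(p+up*160,feed=200)
r.goto([490,20,260],rot(up,[1,0.05,0])); st()
b=unit(up+hx); g=O+10*hx+51*up
r.goto(tcp(g,b)+45*up,rot(b,hy)); r.pause(.3); st(); print(tcp(g,b)+45*up)
e=r.get_state()["ee_pos"]-tcp(g,b)
c=O+51*up+e
bx=[np.array([c+hx*i*50+hy*j*30+up*k*6 for i,j in((-1,-1),(1,-1),(1,1),(-1,1))]) for k in(-1,1)]
rr=[rect(H,-65,65,-45,125,10)]
overlay(get_image("wrist"),bx+rr,"o5",(120,40,520,340),2)
overlay(get_image("side"),bx+rr,"o6",(240,180,340,290),5)
E
```

```text
t28.5 [ 501.8 -180.7   67.1] w86.8 F [-0.3  0.5  0.7] q [ 18.  19. -37. 124.  64.  67. -46.]
t29.3 [ 501.5 -181.2   66.9] w59.4 F [-0.   0.5  3. ] q [ 18.  19. -37. 124.  64.  67. -46.]
t30.1 [ 501.1 -181.3  136.2] w59.8 F [ 0.7  0.7 -1.7] q [ 21.  11. -38. 121.  57.  69. -36.]
t31.6 [488.9  18.9 258. ] w59.7 F [-0.2  0.3 -1.5] q [ 30.   1. -37. 101.   1.  78.  -5.]
t32.9 [466.4 201.8  83.3] w59.9 F [ 0.4  0.2 -1.4] q [ 34.  16. -35. 124. -49.  50.  30.]
[465.81919904 201.80705095  82.77710319]
```

View pics/o5.png

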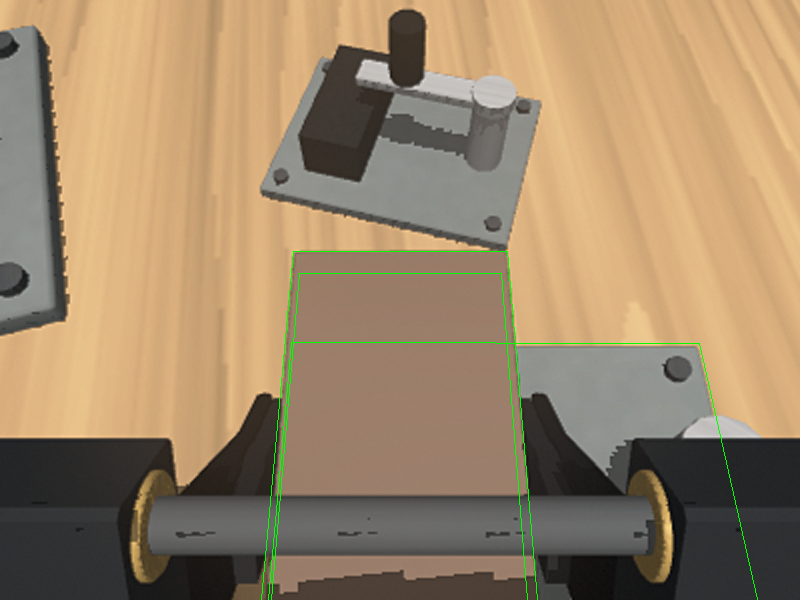

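View pics/o6.png

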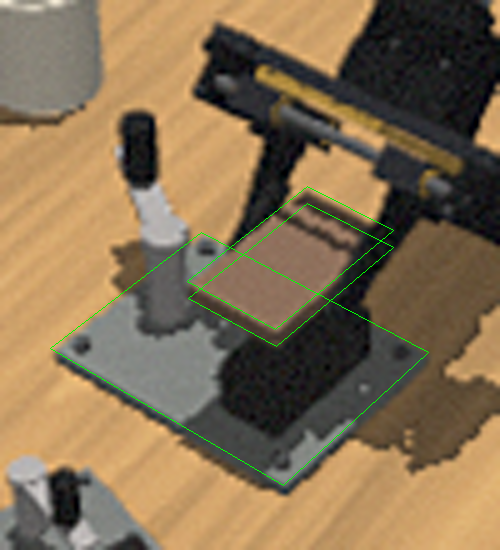

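```bash
python3 - <<'E'
from cfg import *
b=unit(up+hx); g=O+10*hx+51*up; p=tcp(g,b)
print(r.move_straight(p+6*up,feed=80,threshold=12)); st()
print(r.move_straight(p-0.5*up,feed=20,threshold=4)); st(); print(p)
hand.set_gripper(87); r.pause(.2); st()
p=r.get_state()["ee_pos"]
r.move_straight(p+100*b,feed=160)
r.move_straight(p+100*b+80*up,feed=250)
r.goto(O+15*-hx+up*230,rot(up,hy)); r.pause(.2)
d=get_image("wrist");pickle.dump(d,open("w7.pkl","wb"))
overlay(d,[rect(H,-65,65,-45,125,10),rect(H,-50,50,-30,30,57)],"o7",(230,80,420,240),4); st()
d=get_image("side");overlay(d,[rect(H,-65,65,-45,125,10),rect(H,-50,50,-30,30,57)],"o8",(240,180,340,290),5)
E
```

```text
False
t33.6 [465.8 202.   43.8] w59.9 F [ 0.7 -0.3 -2.1] q [ 34.  21. -34. 125. -50.  46.  34.]
True
t33.9 [466.2 201.7  38.1] w59.6 F [-0.6 -2.4  6.7] q [ 33.  22. -34. 125. -50.  45.  34.]
[465.81919904 201.80705095  37.77710319]
t34.9 [465.6 201.6  37.4] w86.9 F [ 0.4  0.3 -0.9] q [ 33.  22. -34. 125. -50.  45.  34.]
t37.5 [467.  212.5 229.4] w87.1 F [-0.2  0.7 -0.5] q [ 27.   9. -61. 100.   8.  76. -42.]
```

View pics/o7.png

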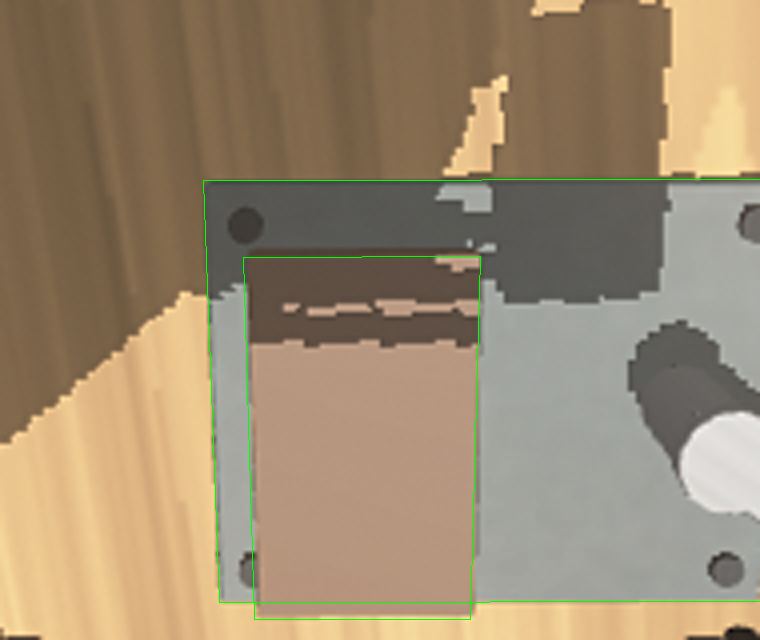

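View pics/o8.png

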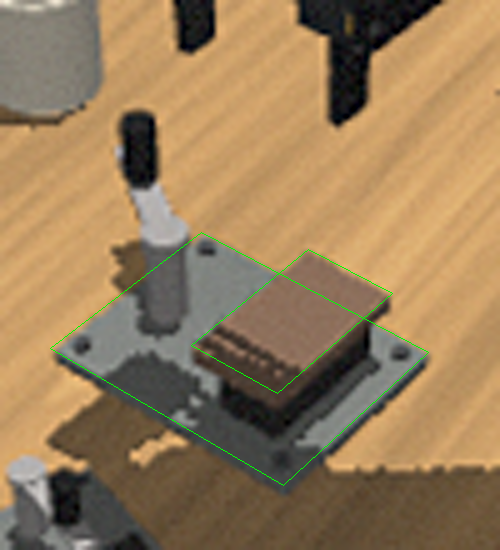

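Placement is within about 1 mm, smooth face up. Now close the keeper.

```bash
python3 - <<'E'
from cfg import *
a0=2.52
hand.set_gripper(50)
r.goto(kn(a0,150),kr(a0)); st()
r.move_straight(kn(a0,97),feed=100)
hand.set_gripper(0); st()
for a in np.linspace(a0,.06,9)[1:]:
    r.move_straight(kn(a,97),feed=90,rotation=kr(a))
st()
for a in (0.03,0,-.03,-.06,-.09):
    t=r.move_straight(kn(a,97),feed=15,rotation=kr(a),threshold=8); print(a,t); st()
    if t: break
E
```

```text
t39.3 [600.9 153.8 131.8] w50.1 F [ 0.4 -0.2  0. ] q [ 27.  32. -61.  92.  29.  73.   9.]
t40.6 [601.5 152.8  78.5] w21.1 F [-0.5 -0.1  0.8] q [ 26.  35. -59.  95.  32.  68.   7.]
t44.3 [504.1 190.9  78.2] w21.1 F [-7.4 -6.5 11.7] q [   8.   18.  -38.  107.   13.   60. -128.]
0.03 False
t44.5 [504.2 192.5  78.2] w21.2 F [-6.4 -7.3 10.8] q [   7.   18.  -38.  107.   13.   60. -130.]
0 False
t44.8 [504.3 193.3  78.2] w20.9 F [ -6.3 -10.1  13.1] q [   7.   18.  -38.  107.   13.   60. -131.]
-0.03 True
t45.0 [504.3 193.2  78.3] w21.6 F [-1.6 -1.5  7.9] q [   7.   18.  -37.  107.   13.   60. -133.]
```

```bash
python3 - <<'E'
from cfg import *
st(); print(kn(0,97),kn(-.03,97))
hand.set_gripper(50); st()
r.move_straight(r.get_state()["ee_pos"]+up*60,feed=150)
r.goto(O+40*hy-15*hx+up*230,rot(up,hy)); r.pause(.2)
d=get_image("wrist");pickle.dump(d,open("w9.pkl","wb"))
def bar(a,z):
    u=np.sin(a)*hx-np.cos(a)*hy;v=np.array([-u[1],u[0],0]);P=PV+z*up
    return np.array([P-9*v,P+86*u-9*v,P+86*u+9*v,P+9*v])
overlay(d,[rect(H,-65,65,-45,125,10),rect(H,-50,50,-30,30,57),bar(0,69)],"o9",(230,80,430,240),4); st()
E
```

```text
t45.0 [504.3 193.2  78.3] w21.6 F [-1.6 -1.5  7.9] q [   7.   18.  -37.  107.   13.   60. -133.]
[505.30333399 194.63835854  78.3       ] [505.49135366 196.27754871  78.3       ]
t45.8 [504.4 192.   78. ] w50.1 F [-0.7 -0.4  0.6] q [   7.   18.  -37.  107.   13.   60. -134.]
t48.0 [506.7 209.5 229.8] w50.2 F [-0.  -0.5  1.1] q [ 18.  13. -51.  96.  10.  77. -41.]
```

View pics/o9.png

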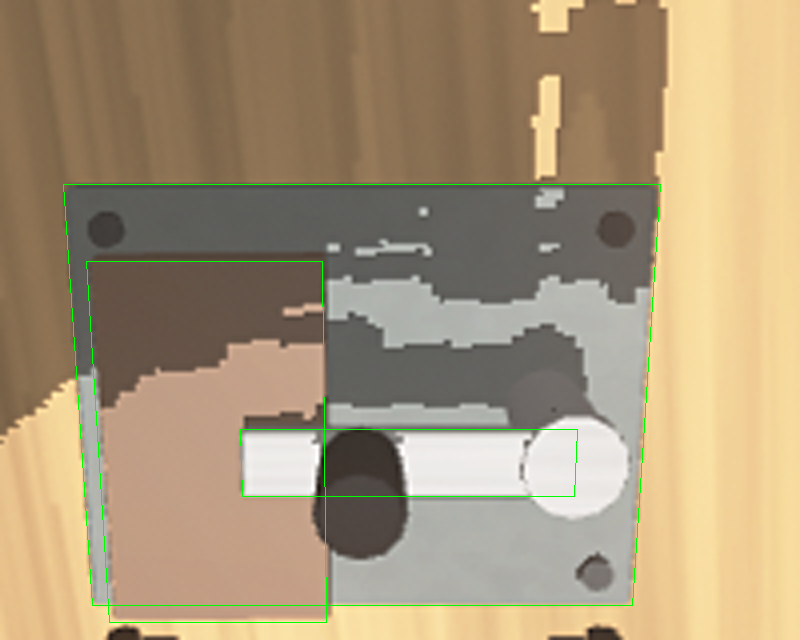

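The keeper matches the angle-0 overlay and the slab is still centred. One last look at the bystanders, then hand in.

```bash
python3 - <<'E'
from cfg import *
d=get_image("top");save(d,"t_end",(200,80,460,230),3)
a=cv2.imread("pics/top0.png").astype(int);b=d["image"][:,:,::-1].astype(int)
for n,(x0,y0,x1,y1) in dict(mug=(310,95,350,132),wheel=(247,100,284,136),brush=(378,112,440,140)).items(): print(n,np.abs(a-b)[y0:y1,x0:x1].mean().round(2))
E
```

```text
mug 7.8
wheel 11.45
brush 7.63
```

View pics/t_end.png

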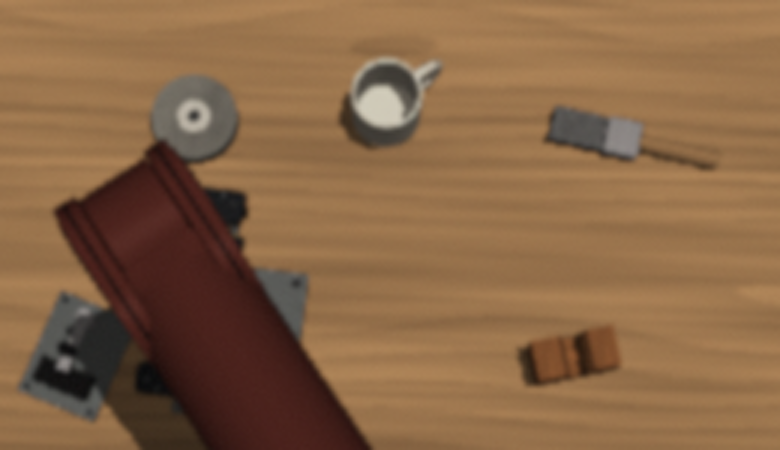

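The mug (328,114), wheel (265,119) and brush (400,125) are at the same pixels as at the start.

```bash
python3 -c "
from cfg import *
r.hand_in(); st()"
```

```text
the job is handed in; nothing more can be done
the job is handed in; nothing more can be done
```

The slab has been turned over and lies smooth face up, centred and lengthwise on the bed of the medium holder. I handed the job in at about 48 s of the 72 s; no verdict was reported.

I pinched the knob and swung the keeper to about 2.5 rad. I then stood the slab on end in the rack slot and let go of it there. I took it again from the smooth side, laid it on the bed and let go. Last, I swung the keeper back until the force rose near 0.

**Slab:** before I closed the keeper it was within about 1 mm of the centred position in the wrist and side views. It looked unchanged in the last wrist view.

**Keeper:** in the last wrist view it matches the closed position to about 0.01 rad. The closing push ended on a force change of 8 N. The force readings fell in that step instead of rising, so I rely on the picture rather than the force for "fully closed".

**Bystanders:** the mug, wheel and brush are at the same pixels as at the start. The raw image difference over them was not zero (about 8 to 11 grey levels), which I put down to lighting and noise.

**Robot:** the gripper was open and about 230 mm above the bench, touching nothing, at hand-in. The largest force in my printed readings was about 18 N, while swinging the keeper.

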